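# Load the counter reel stand with reels of wire

## Robot

A 6-joint arm with a two-finger parallel gripper is mounted at the origin on the work surface. World frame = base frame: x ahead of the robot, y to its left, z up, the work surface at z = 0. Lengths are in m, angles in degrees, forces in N, time in s.
With the tool pointing down it reaches from about 0.3 to 0.75 m from the base axis. Payload 8.5 kg.
Tool frame: the origin (TCP) lies between the finger pads; the fingertips stand 25 mm ahead of it and the grasp point (between the pads) lies 6 mm ahead of it; x points along the fingers, y is the direction in which the jaws open and shut, and the axes are right-handed (so a half turn about x gives the same grasp; the last joint's range is limited). The gripper opens to 85 mm and grips with 20 to 120 N. Pads are 22 mm wide; open, the fingers measure 114 mm over their backs; the gripper's body (76 mm by 85 mm) begins 54 mm behind the grasp point. The pads swing forward as they close: fully open they stand 13 mm farther back than shut.
Start: joints at [50.804, 21.807, 74.336, -0, 83.858, -12.336], TCP at [0.248, 0.491, 0.256] pointing down, gripper open.
Joint ranges: [-178.18, 178.18], [-50.72, 133.34], [12.68, 142.11], [-81.47, 261.47], [9.98, 163.14], [-165.26, 165.26]. Speed limits (degrees/s): [136.94, 136.94, 180, 180, 180, 180].

## Interface

Orientations are given as a 3x3 rotation matrix whose columns are the frame's x, y, z axes.
In Python, from rig import sensors, get_image, workorder gives the robot as it stands.
- The arm moves only by the tool arm_command, never from a script. Its argument "plan" is a list that holds one entry, the list of rows, each a list of 6 numbers: the shift along the tool's x, y, z in units of 25 mm (1.0 is 25 mm), then the turn, a rotation vector about the tool's x, y, z in units of 6 degrees (1.0 is 6 degrees). In form: [[[dx, dy, dz, ax, ay, az], ...]]. A call has 1 to 10 rows; each row is the pose to reach, as a shift and turn from the pose commanded when the call began, along the tool's axes at that moment; what a row does not reach only later rows make up. A row lasts 1/10 s, in which the tool goes at most 50 mm and 8.59 degrees, less where a joint would pass 70% of its speed; a pose out of reach is approached as far as the arm can. A call with a gripper value outside its range is refused whole. "jaw" is the closure, from 0 (fully open) to 1 (shut), set as the call begins (left out, the last holds). The fingers move at their own pace and stop on an object; "newtons" is the grip in N (left out, the last holds). Time passes only in rows, so rows that repeat a pose let the fingers close. It gives the time, the measured TCP pose, the force and the opening at its end, in the units of the state.
- sensors.observe(): the state, without advancing time (a new reading comes with each control period).
- get_image(name): name is "side" or "top" or "wrist"; returns a dict with "img" (384x512x3 uint8, red, green, blue), "fx", "fy", "cx", "cy" (pixels), "T" (4x4, takes a point from camera to world coordinates). Camera axes: x right, y up, looking along -z (the intrinsics and any distortion apply to the point x, -y, -z); pixel columns grow to the right and rows downward; lengths in m; the calibration is good to about 2 mm. A picture is of the moment at which its call begins. There is no depth.
- workorder.close_job(): hands the job in, once; it reports no verdict.
The state is a dict: "time_s": time; "q": joint angles; "qvel": joint speeds; "joint_efforts": joint torques, N m; "position": TCP position; "tool_rot": TCP orientation; "ft_force": force on the tool from outside, world axes, zero at the start; "wrist_torque": the same for the moment, N m; "grip_width": finger opening in m.
Only numpy, scipy, OpenCV 4.12 (cv2) and the standard library are available. Lean on these libraries where they do the work, as an engineer would, in place of code of your own. Each camera call takes 0.05 s, during which the arm holds its last target. There are 200 camera calls.

## Task

Load the three-spindle stand with the five reels of wire, each upright with its bore over the spindle and fully down: the tall reel on the middle spindle, the broadest reel on the spindle to its left and the second-broadest reel on the spindle to its right (left and right as the robot sees them). Then put the medium reel (the wider of the two low grey plastic ones) on top of the broadest reel, and the smallest reel on top of the second-broadest. Let go of everything and leave the wire cutters and the tape measure alone.

Things in the scene. Friction and masses are not known exactly. Their poses are not given: they have to be found in the camera images.
- reel_broad: The broadest reel: two plywood flanges, diameter 68 mm, 7 mm thick, wound full of thick bright wire rope (wound diameter 62 mm), 50 mm high over all, through bore of 22 mm, 0.4 to 0.7 kg. Stands on one flange on the counter. Origin: centre of its underside; z up along the axis. Round: yaw does not matter; grip it across the flanges from above.
- reel_second: The second-broadest reel: plywood flanges 58 mm in diameter and 6 mm thick, dark wire rope (wound diameter 52 mm), 40 mm high, bore 22 mm, 0.3 to 0.45 kg. It stands on one flange. Origin: centre of its underside; z up along the axis.
- reel_tall: The tall narrow reel: dark wooden flanges 46 mm in diameter and 5 mm thick, fine bright wire (wound diameter 40 mm), 84 mm high, bore 22 mm, 0.3 to 0.45 kg. It stands on one flange. Origin: centre of its underside; z up along the axis.
- reel_medium: The medium reel, wider of the two low ones with grey plastic flanges: 50 mm in diameter, flanges 5 mm thick, fine bright wire (wound diameter 44 mm), 36 mm high, bore 22 mm, 0.15 to 0.25 kg. It stands on one flange. Origin: centre of its underside; z up along the axis.
- reel_small: The smallest reel: grey plastic flanges 40 mm in diameter and 4 mm thick, fine brass wire (wound diameter 34 mm), 30 mm high, bore 22 mm, about 0.1 kg. It stands on one flange. Origin: centre of its underside; z up along the axis.
- spindle_left: Left spindle (towards +y) of the stand: upright chromed rod, diameter 10 mm, 72 mm tall, top 8 mm tapered to 4 mm, on a round aluminium seat of diameter 44 mm. Origin: on the rod's axis at the seat's upper face, 18 mm above the counter, where a reel comes to rest; z up, axes parallel to the stand's. A reel has 6 mm of play all round on the rod.
- spindle_middle: Middle spindle, same as the left one. The stand is a fixed grey steel plate 12 mm high, 370 mm long (y), reaching 55 mm before (-x) and 75 mm behind the row of spindles, with a guide strip 34 mm high along its far edge; turned up to 12 degrees; spindles in a row along y, 125 mm apart. Origin: on the rod's axis at the seat's upper face.
- spindle_right: The right spindle (towards -y) of the stand, same as the left one. Origin: on the rod's axis at the upper face of the seat.
- cutters: Bystander: wire cutters with red grips, 175 mm long, 15 mm high, lying loose on the counter at the near left. Origin: on the counter, about midway along their length. Leave alone.
- tape: Bystander: yellow and black tape measure, 36 x 62 x 60 mm high, standing loose on the counter at the far right. Origin: centre of its underside. Leave alone.
Mind the look-alikes: they are no part of the job. Leave any blue, purple or red look-alike of the reel_small alone.

How it is judged:
By the outcome, as a careful person would: the job done as asked, in the order asked, and still so for the second after the job is handed in, with the robot touching nothing.
It also fails if it takes over 136 s, if anything falls off the work surface, if the arm or the gripper's body presses on something with over 40 N, if the wrist force passes 120 N, or if a joint passes its speed limit or range.

## Working session

There is one attempt and no reset: what is moved stays moved. The work goes in short steps, Python scripts to look and compute and a tool call to move; the robot and the scene stay as the last step left them, time stands still between calls to the robot, and variables do not carry over. Pictures are saved under pics/ and viewed, about 12 in all and at most 16, crops included, and the job is handed in when it is done.

Besides the shell and the picture viewer there is one more tool, called after ">>>" as name(argument=value, ...) on one line, values as JSON. arm_command: Moves the arm, as the interface text tells. Its arguments: {"type":"object","properties":{"plan":{"type":"array","items":{"type":"array","items":{"type":"array","items":{"type":"number"}}}},"jaw":{"type":"number"},"newtons":{"type":"number"}},"required":["plan"]}

```bash
ls; mkdir -p pics
python3 - <<'E'
from rig import sensors,get_image
import cv2,numpy as np
s=sensors.observe();print(s)
for n in("top","side"):
    d=get_image(n);print(n,d["fx"],d["fy"],d["cx"],d["cy"],np.round(d["T"],4).tolist(),[k for k in d])
    cv2.imwrite(f"pics/{n}0.png",cv2.resize(d["img"][...,::-1],None,fx=1.5,fy=1.5,interpolation=cv2.INTER_CUBIC))
E
```

```text
pics
{'time_s': 0.0, 'q': array([ 5.08036945e+01,  2.18427425e+01,  7.43870541e+01,  3.19809579e-04,
        8.38582586e+01, -1.23370714e+01]), 'qvel': array([-0.01324902, -0.05781496,  0.03524559,  0.02799289, -0.03802208,
        0.00121644]), 'joint_efforts': array([-1.33242258e-03, -4.48472822e+01, -2.31277943e+01, -1.77089123e-04,
        4.79451890e-03, -7.13096961e-05]), 'position': array([0.24832854, 0.4904468 , 0.25568179]), 'tool_rot': array([[-9.75559853e-04,  4.51799887e-01,  8.92118776e-01],
       [-1.18753060e-03,  8.92118048e-01, -4.51800817e-01],
       [-9.99998819e-01, -1.50017708e-03, -3.33788362e-04]]), 'ft_force': array([-0.63366768,  0.27329372,  0.50607206]), 'wrist_torque': array([-0.04328604,  0.03388685,  0.03220665]), 'grip_width': 0.08507538648279006}
top 363.7021896640537 363.7021896640537 259.41620342377803 192.39611135618188 [[0.0304, 0.9854, -0.1674, 0.3358], [-0.9995, 0.031, 0.0011, -0.0054], [0.0063, 0.1673, 0.9859, 1.0463], [0.0, 0.0, 0.0, 1.0]] ['img', 'fx', 'fy', 'cx', 'cy', 'T']
side 426.3955232096389 426.3955232096389 254.9475398779168 194.94978202756647 [[0.9794, 0.1452, -0.1406, 0.3371], [-0.2021, 0.7214, -0.6623, -0.705], [0.0053, 0.6771, 0.7359, 0.7977], [0.0, 0.0, 0.0, 1.0]] ['img', 'fx', 'fy', 'cx', 'cy', 'T']
```

View pics/top0.png

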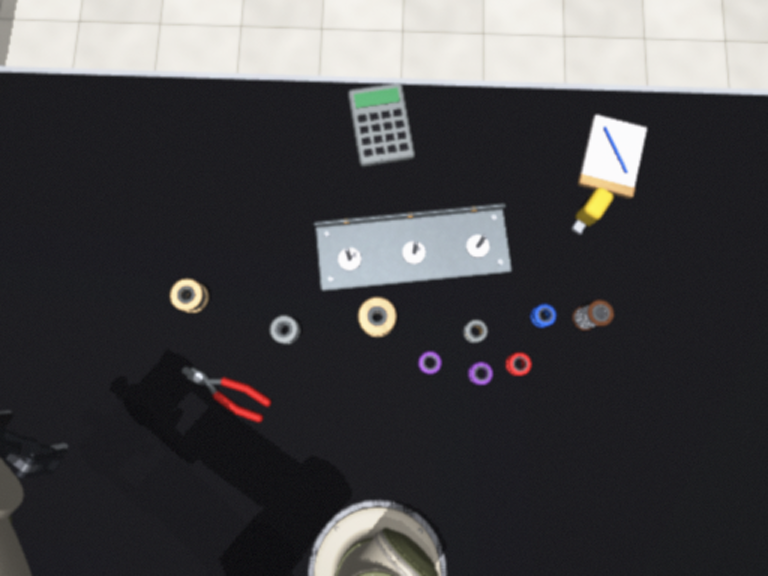

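View pics/side0.png

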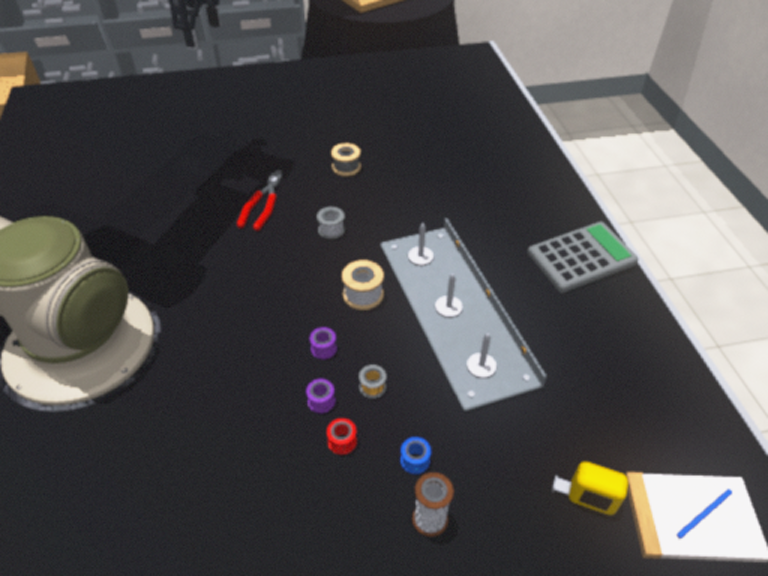

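The top view (768x576 zoom) shows:
- **Reels:** second plywood reel at (186,295), wider grey reel with bright wire at (284,329), broad plywood reel at (377,316), small grey reel with brass wire at (475,331) and tall brown reel at (600,313).
- **Look-alikes of the small reel, to be left alone:** purple at (430,362) and (481,373), red at (518,364) and blue at (543,316).
- **Spindle seats:** (349,258), (414,252) and (478,246).

The side view agrees: only the reel at (372,381) there has grey flanges over brass.

```bash
cat > h.py <<'E'
import cv2,numpy as np
from rig import sensors,get_image
def ray(d,u,v,z):
    T=np.array(d["T"]);r=T[:3,:3]@np.array([(u-d["cx"])/d["fx"],-(v-d["cy"])/d["fy"],-1.0])
    return T[:3,3]+r*(z-T[2,3])/r[2]
def proj(d,p):
    T=np.array(d["T"]);c=T[:3,:3].T@(np.array(p)-T[:3,3])
    return np.array([d["cx"]-d["fx"]*c[0]/c[2],d["cy"]+d["fy"]*c[1]/c[2]])
def move(p,yaw):
    """print shift/turn in units; yaw = world angle (deg) of tool y, tool x straight down"""
    s=sensors.observe();R=np.array(s["tool_rot"]);y=np.radians(yaw)
    Y=np.array([np.cos(y),np.sin(y),0]);X=np.array([0,0,-1.]);Rt=np.column_stack([X,Y,np.cross(X,Y)])
    rv=cv2.Rodrigues(R.T@Rt)[0].ravel()
    print("t",round(s["time_s"],2),"pos",np.round(s["position"],4),"w",round(s["grip_width"],4),
     "F",np.round(s["ft_force"],1),"-> d",np.round(R.T@(np.array(p)-s["position"])/.025,2),"r",np.round(np.degrees(rv)/6,2))
E
python3 - <<'E'
from h import *
d=get_image("top");im=d["img"].astype(int);hsv=cv2.cvtColor(d["img"],cv2.COLOR_RGB2HSV)
val=hsv[...,2]
H={"second":(186,295,.04,.029),"medium":(284,329,.036,.025),"broad":(377,316,.05,.034),"small":(475,331,.03,.02),"tall":(600,313,.084,.023),
"sL":(349,258,.018,.022),"sM":(414,252,.018,.022),"sR":(478,246,.018,.022)}
out=cv2.resize(d["img"][...,::-1].copy(),None,fx=4,fy=4,interpolation=cv2.INTER_CUBIC)
for n,(u,v,z,r) in H.items():
    u/=1.5;v/=1.5
    th=200 if n[0]=="s" and len(n)==2 else 70
    m=(val>th).astype(np.uint8)
    if n=="tall": m=((im[...,0]-im[...,2]>20)).astype(np.uint8)
    if n in("second","broad"): m=((im[...,0]-im[...,2]>35)&(val>150)).astype(np.uint8)
    k=np.zeros_like(m);cv2.circle(k,(int(u),int(v)),16,1,-1);m=m*k
    c=max(cv2.findContours(m,0,1)[0],key=cv2.contourArea)
    (x,y),rad=cv2.minEnclosingCircle(c);e=cv2.fitEllipse(cv2.convexHull(c))
    print(n,np.round(ray(d,x,y,z)[:3],4),"ell",np.round(ray(d,*e[0],z)[:2],4),"rad px",round(rad,1),"expect",round(r*d["fx"]/(1.046-z),1))
    cv2.circle(out,(int(x*4+2),int(y*4+2)),int(rad*4),(0,255,0),1);cv2.ellipse(out,((e[0][0]*4+2,e[0][1]*4+2),(e[1][0]*4,e[1][1]*4),e[2]),(255,0,255),1)
cv2.imwrite("pics/m0.png",cv2.resize(out[520:1040,400:1700],(800,320)))
move([.4,.3,.25],0)
E
```

```text
second [0.4815 0.368  0.04  ] ell [0.4821 0.3699] rad px 11.9 expect 10.5
medium [0.4244 0.1864 0.036 ] ell [0.4248 0.1864] rad px 10.1 expect 9.0
broad [0.453  0.0151 0.05  ] ell [0.4531 0.0153] rad px 12.9 expect 12.4
small [ 0.4336 -0.1688  0.03  ] ell [ 0.4338 -0.1688] rad px 8.3 expect 7.2
tall [ 0.4681 -0.3827  0.084 ] ell [ 0.4684 -0.3837] rad px 9.3 expect 8.7
sL [0.5678 0.0746 0.018 ] ell [0.5676 0.0745] rad px 16.0 expect 7.8
sM [ 0.5774 -0.0485  0.018 ] ell [ 0.5768 -0.0449] rad px 15.3 expect 7.8
sR [ 0.6002 -0.1746  0.018 ] ell [ 0.601  -0.1748] rad px 8.5 expect 7.8
t 0.15 pos [0.2484 0.4905 0.2559] w 0.0854 F [ 0.4  0.1 -0.5] -> d [ 0.24 -4.06  8.85] r [1.052e+01 0.000e+00 1.000e-02]
```

View pics/m0.png

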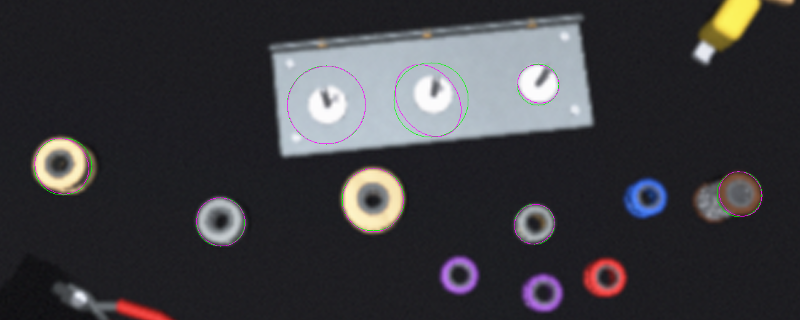

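>>> arm_command(plan=[[[0, -3, 2.6, 1.2, 0, 0], [0, -6, 5.2, 2.4, 0, 0], [0, -9, 7.8, 3.6, 0, 0], [0, -12, 10.4, 4.8, 0, 0], [0, -15, 13, 6, 0, 0], [0, -18, 15.6, 7.2, 0, 0], [0, -21, 18.2, 8.4, 0, 0], [0, -24, 20.8, 9.6, 0, 0], [0, -27.2, 23.6, 10.5, 0, 0], [0, -27.2, 23.6, 10.5, 0, 0]]], jaw=0, newtons=60)

```text
time_s: 1.15
position: [0.3699, 0.0036, 0.2564]
tool_rot: [[0.0, 1.0, -0.0], [-0.0, -0.0, -1.0], [-1.0, 0.0, 0.0]]
ft_force: [1.6, -0.1, 0.0]
grip_width: 0.0856
```

Run:
```python
from h import *
move([.468,-.383,.2],0)
d=get_image("top");v=cv2.cvtColor(d["img"],cv2.COLOR_RGB2HSV)[...,2]
for u,w in((349,258),(414,252),(478,246)):
    m=(v>220).astype(np.uint8);k=np.zeros_like(m);cv2.circle(k,(int(u/1.5),int(w/1.5)),11,1,-1)
    (x,y),r=cv2.minEnclosingCircle(cv2.convexHull(np.argwhere(m*k)[:,::-1].astype(np.float32)))
    print(np.round(ray(d,x,y,.018),4),r)
```

```text
t 1.15 pos [0.3699 0.0036 0.2564] w 0.0856 F [ 1.6 -0.1  0. ] -> d [ 2.26  3.93 15.46] r [-0.  0. -0.]
[0.5682 0.0733 0.018 ] 7.742403030395508
[ 0.5851 -0.051   0.018 ] 7.905794143676758
[ 0.6014 -0.1751  0.018 ] 7.645465850830078
```

>>> arm_command(plan=[[[0, 0.5, 1.9, 0, 0, 0], [0, 1, 3.8, 0, 0, 0], [0, 1.5, 5.7, 0, 0, 0], [0, 2, 7.6, 0, 0, 0], [0.3, 2.5, 9.5, 0, 0, 0], [0.8, 3, 11.4, 0, 0, 0], [1.2, 3.4, 13.3, 0, 0, 0], [1.6, 3.9, 15, 0, 0, 0], [1.6, 3.93, 15.46, 0, 0, 0], [1.6, 3.93, 15.46, 0, 0, 0]]])

```text
time_s: 2.2
position: [0.469, -0.3817, 0.2153]
tool_rot: [[-0.001, 1.0, 0.001], [0.001, 0.001, -1.0], [-1.0, -0.001, -0.001]]
ft_force: [0.1, 0.6, -1.2]
grip_width: 0.0855
```

Run:
```python
from h import *
move([.468,-.383,.09],0)
d=get_image("wrist");print(d["fx"],d["cx"],d["cy"],np.round(d["T"],3).tolist(),proj(d,[.468,-.383,.084]))
cv2.imwrite("pics/w1.png",d["img"][...,::-1])
```

```text
t 2.2 pos [ 0.469  -0.3817  0.2153] w 0.0855 F [ 0.1  0.6 -1.2] -> d [ 5.01 -0.03  0.06] r [ 0.01 -0.01  0.01]
338.0134005088134 254.2805121122418 195.06203843927037 [[1.0, -0.001, 0.001, 0.469], [0.0, 0.957, 0.289, -0.308], [-0.001, -0.289, 0.957, 0.333], [0.0, 0.0, 0.0, 1.0]] [252.90902935 194.15847908]
```

View pics/w1.png

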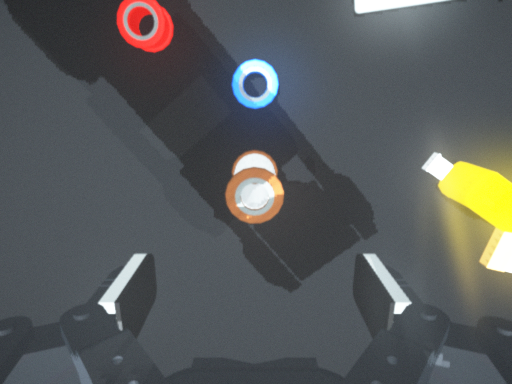

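The wrist view shows the tall reel's top at (254,195), against a predicted (253,194), so the top-camera positions are good to about 1 mm. The blue and red look-alikes are clear of the jaws.

>>> arm_command(plan=[[[1, 0, 0.03, 0, 0, 0], [2.5, 0, 0.06, 0, 0, 0], [4, 0, 0.06, 0, 0, 0], [5, 0, 0.06, 0, 0, 0], [5.5, 0, 0.06, 0, 0, 0], [5.5, 0, 0.06, 0, 0, 0]]])

```text
time_s: 2.85
position: [0.4691, -0.3808, 0.0785]
tool_rot: [[-0.001, 1.0, 0.003], [0.002, 0.003, -1.0], [-1.0, -0.001, -0.002]]
ft_force: [1.4, 0.3, 1.2]
grip_width: 0.0851
```

>>> arm_command(plan=[[[0, 0, 0, 0, 0, 0], [0, 0, 0, 0, 0, 0], [0, 0, 0, 0, 0, 0], [0, 0, 0, 0, 0, 0], [0, 0, 0, 0, 0, 0], [0, 0, 0, 0, 0, 0], [0, 0, 0, 0, 0, 0], [0, 0, 0, 0, 0, 0]]], jaw=1, newtons=60)

```text
time_s: 3.65
position: [0.4696, -0.3827, 0.0807]
tool_rot: [[0.002, 1.0, 0.002], [-0.002, 0.002, -1.0], [-1.0, 0.002, 0.002]]
ft_force: [-2.4, 0.5, 8.0]
grip_width: 0.043
```

>>> arm_command(plan=[[[-0.2, 0, 0, 0, 0, 0], [-0.6, 0, 0, 0, 0, 0], [-1.2, 0, 0, 0, 0, 0], [-2, 0, 0, 0, 0, 0], [-2.8, 0, 0, 0, 0, 0], [-3.6, 0, 0, 0, 0, 0], [-4.2, 0, 0, 0, 0, 0], [-4.4, 0, 0, 0, 0, 0], [-4.4, 0, 0, 0, 0, 0]]])

```text
time_s: 4.55
position: [0.4692, -0.3821, 0.1894]
tool_rot: [[0.001, 1.0, 0.002], [-0.001, 0.002, -1.0], [-1.0, 0.001, 0.001]]
ft_force: [0.1, -0.3, -4.6]
grip_width: 0.043
```

Run:
```python
from h import *
move([.5851,-.051,.2],0)
a=get_image("wrist")["img"][...,::-1];b=get_image("side")["img"][...,::-1]
cv2.imwrite("pics/w2.png",np.hstack([cv2.resize(a,(400,300)),cv2.resize(b[200:384,200:445],(400,300))]))
```

```text
t 4.55 pos [ 0.4692 -0.3821  0.1894] w 0.043 F [ 0.1 -0.3 -4.6] -> d [ -0.43   4.67 -13.23] r [ 0.02  0.01 -0.01]
```

View pics/w2.png

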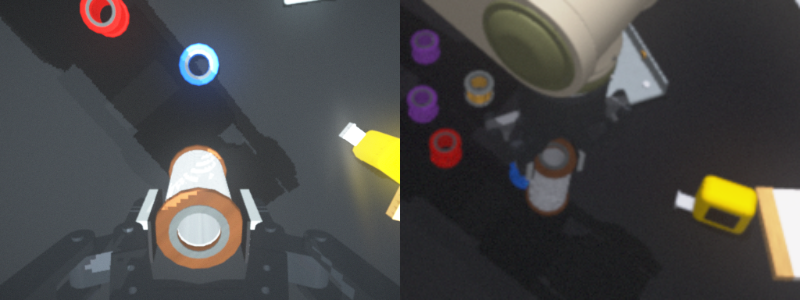

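>>> arm_command(plan=[[[-0.3, 0.2, -0.6, 0, 0, 0], [-0.6, 0.63, -1.8, 0, 0, 0], [-0.6, 1.16, -3.3, 0, 0, 0], [-0.6, 1.75, -5, 0, 0, 0], [-0.6, 2.38, -6.8, 0, 0, 0], [-0.6, 3.0, -8.6, 0, 0, 0], [-0.6, 3.6, -10.3, 0, 0, 0], [-0.6, 4.13, -11.8, 0, 0, 0], [-0.6, 4.48, -12.8, 0, 0, 0], [-0.6, 4.64, -13.23, 0, 0, 0]]])

```text
time_s: 5.65
position: [0.5845, -0.0478, 0.2036]
tool_rot: [[-0.001, 1.0, 0.006], [0.001, 0.006, -1.0], [-1.0, -0.001, -0.001]]
ft_force: [0.1, -0.9, -3.0]
grip_width: 0.0432
```

>>> arm_command(plan=[[[0, 0, 0, 0, 0, 0], [0, 0, 0, 0, 0, 0]]])

```text
time_s: 5.85
position: [0.5841, -0.0517, 0.2037]
tool_rot: [[-0.001, 1.0, 0.002], [-0.0, 0.002, -1.0], [-1.0, -0.001, 0.0]]
ft_force: [-0.3, -0.2, -4.0]
grip_width: 0.0429
```

Run:
```python
from h import *
move([.5851,-.051,.2],0)
s=sensors.observe();p=s["position"]
d=get_image("wrist");o=d["img"][...,::-1].copy()
t=np.linspace(0,2*np.pi,40)
for z,r,c in((.004,.023,(0,255,0)),(-.080,.023,(255,0,255)),(-.080,.011,(255,0,255)),):
    P=np.array([proj(d,p+[r*np.cos(a),r*np.sin(a),z]) for a in t]).astype(np.int32)
    cv2.polylines(o,[P],True,c,1)
for q in([.5851,-.051,.09],[.5851,-.051,.018],[.6014,-.175,.09],[.5682,.0733,.09]):
    u=proj(d,q);print(u);cv2.circle(o,tuple(int(x) for x in u),3,(0,0,255),1)
cv2.imwrite("pics/w3.png",o)
```

```text
t 5.85 pos [ 0.5841 -0.0517  0.2037] w 0.0429 F [-0.3 -0.2 -4. ] -> d [ 0.15  0.04 -0.03] r [0.02 0.   0.01]
[255.43876086 198.35081552]
[255.25651322 174.88806458]
[274.80824529 341.91387245]
[228.30918184   4.07518832]
```

View pics/w3.png

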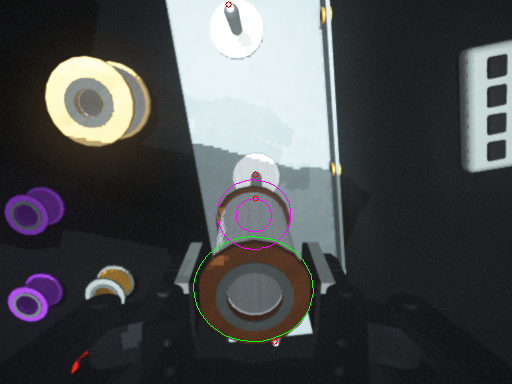

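The tall reel hangs straight and lined up: its top rim matches the projected ring, and the left spindle tip shows at (229,5) against a predicted (228,4).

>>> arm_command(plan=[[[0.5, 0.04, -0.03, 0, 0, 0], [1.2, 0.04, -0.03, 0, 0, 0], [2, 0.04, -0.03, 0, 0, 0], [2.8, 0.04, -0.03, 0, 0, 0], [3.5, 0.04, -0.03, 0, 0, 0], [3.9, 0.04, -0.03, 0, 0, 0], [4.1, 0.04, -0.03, 0, 0, 0], [4.2, 0.04, -0.03, 0, 0, 0], [4.2, 0.04, -0.03, 0, 0, 0]]])

```text
time_s: 6.8
position: [0.5856, -0.0506, 0.0993]
tool_rot: [[0.001, 1.0, 0.002], [-0.0, 0.002, -1.0], [-1.0, 0.001, 0.0]]
ft_force: [-0.5, -0.2, -3.9]
grip_width: 0.0427
```

>>> arm_command(plan=[[[0.05, 0, 0, 0, 0, 0], [0.1, 0, 0, 0, 0, 0], [0.13, 0, 0, 0, 0, 0], [0.13, 0, 0, 0, 0, 0]]])

```text
time_s: 7.2
position: [0.586, -0.0506, 0.0987]
tool_rot: [[0.004, 1.0, 0.003], [-0.002, 0.003, -1.0], [-1.0, 0.004, 0.002]]
ft_force: [-7.7, 0.6, 15.5]
grip_width: 0.0428
```

Touching down. Next I release it and go up.

>>> arm_command(plan=[[[0, 0, 0, 0, 0, 0], [0, 0, 0, 0, 0, 0], [0, 0, 0, 0, 0, 0], [0, 0, 0, 0, 0, 0], [0, 0, 0, 0, 0, 0], [0, 0, 0, 0, 0, 0]]], jaw=0)

```text
time_s: 7.8
position: [0.5854, -0.0503, 0.0955]
tool_rot: [[0.0, 1.0, 0.002], [0.0, 0.002, -1.0], [-1.0, 0.0, -0.0]]
ft_force: [0.5, -0.9, 1.0]
grip_width: 0.0854
```

>>> arm_command(plan=[[[-0.6, 0, 0, 0, 0, 0], [-1.4, 0, 0, 0, 0, 0], [-2.4, 0, 0, 0, 0, 0], [-3.4, 0, 0, 0, 0, 0], [-4.2, 0, 0, 0, 0, 0], [-4.6, 0, 0, 0, 0, 0]]])

```text
time_s: 8.4
position: [0.5858, -0.0504, 0.2123]
tool_rot: [[0.002, 1.0, 0.002], [-0.001, 0.002, -1.0], [-1.0, 0.002, 0.001]]
ft_force: [0.6, 0.7, -0.4]
grip_width: 0.0857
```

Run:
```python
from h import *
move([.453,.0152,.2],0)
```

```text
t 8.4 pos [ 0.5858 -0.0504  0.2123] w 0.0857 F [ 0.6  0.7 -0.4] -> d [ 0.48 -5.31 -2.64] r [ 0.02  0.01 -0.02]
```

>>> arm_command(plan=[[[0, -0.6, -0.3, 0, 0, 0], [0, -1.8, -0.9, 0, 0, 0], [0, -3.2, -1.6, 0, 0, 0], [0.2, -4.4, -2.2, 0, 0, 0], [0.4, -5.1, -2.55, 0, 0, 0], [0.5, -5.31, -2.64, 0, 0, 0], [0.5, -5.31, -2.64, 0, 0, 0]]])

```text
time_s: 9.1
position: [0.4524, 0.0154, 0.1978]
tool_rot: [[-0.0, 1.0, 0.003], [0.0, 0.003, -1.0], [-1.0, -0.0, -0.0]]
ft_force: [1.0, -0.6, 0.6]
grip_width: 0.0856
```

```bash
cat > look.py <<'E'
from h import *
import sys
def look(p,r,f,yaw=0,z=None):
    "fit the rim of radius r at guess p (top face) in the wrist image, overlay, report"
    d=get_image("wrist");o=d["img"][...,::-1].copy();t=np.linspace(0,2*np.pi,60)
    g=cv2.Canny(d["img"],60,140)
    P=np.array([proj(d,[p[0]+r*np.cos(a),p[1]+r*np.sin(a),p[2]]) for a in t]).astype(np.int32)
    cv2.polylines(o,[P],True,(0,255,0),1);c=proj(d,p)
    cv2.imwrite(f,o);print("pred centre px",np.round(c,1))
E
python3 - <<'E'
from look import *
look([.453,.0152,.05],.034,"pics/w4.png")
move([.453,.0152,.038],0)
E
```

```text
pred centre px [254.8 186.9]
t 9.15 pos [0.4531 0.015  0.198 ] w 0.0853 F [ 0.2 -0.5 -0.9] -> d [ 6.4  -0.01 -0.01] r [ 0.02  0.   -0.  ]
```

View pics/w4.png

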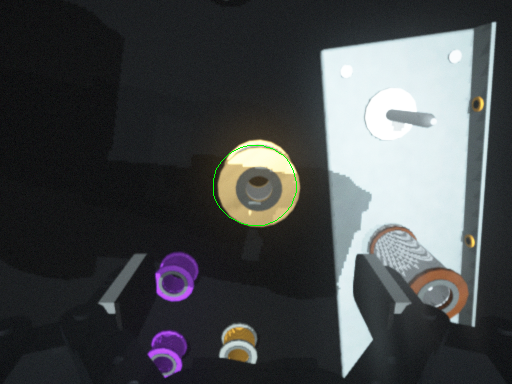

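The wrist view shows the broad reel's bore at (259,187), about 3 mm towards +x of the prediction, so I correct the target. The tall reel is standing on the middle spindle.

>>> arm_command(plan=[[[0.8, 0.1, 0, 0, 0, 0], [2, 0.1, 0, 0, 0, 0], [3.4, 0.1, 0, 0, 0, 0], [4.8, 0.1, 0, 0, 0, 0], [5.8, 0.1, 0, 0, 0, 0], [6.3, 0.1, 0, 0, 0, 0], [6.4, 0.1, 0, 0, 0, 0], [6.4, 0.1, 0, 0, 0, 0]]])

```text
time_s: 9.95
position: [0.4558, 0.0149, 0.0379]
tool_rot: [[0.0, 1.0, 0.002], [-0.0, 0.002, -1.0], [-1.0, 0.0, 0.0]]
ft_force: [1.2, -0.1, -0.3]
grip_width: 0.0852
```

>>> arm_command(plan=[[[0, 0, 0, 0, 0, 0], [0, 0, 0, 0, 0, 0], [0, 0, 0, 0, 0, 0], [0, 0, 0, 0, 0, 0], [0, 0, 0, 0, 0, 0], [0, 0, 0, 0, 0, 0]]], jaw=1, newtons=70)

```text
time_s: 10.55
position: [0.4556, 0.0151, 0.0397]
tool_rot: [[0.003, 1.0, 0.002], [-0.001, 0.002, -1.0], [-1.0, 0.003, 0.001]]
ft_force: [-3.6, -1.4, 13.6]
grip_width: 0.0654
```

>>> arm_command(plan=[[[-0.2, 0, 0, 0, 0, 0], [-0.6, 0, 0, 0, 0, 0], [-1.2, 0, 0, 0, 0, 0], [-2, 0, 0, 0, 0, 0], [-2.8, 0, 0, 0, 0, 0], [-3.6, 0, 0, 0, 0, 0], [-4.2, 0, 0, 0, 0, 0], [-4.6, 0, 0, 0, 0, 0], [-4.6, 0, 0, 0, 0, 0]]])

```text
time_s: 11.45
position: [0.4553, 0.0153, 0.1543]
tool_rot: [[0.002, 1.0, 0.003], [-0.001, 0.003, -1.0], [-1.0, 0.002, 0.001]]
ft_force: [0.0, -0.1, -4.3]
grip_width: 0.0655
```

Run:
```python
from h import *
move([.5682,.0733,.16],0)
```

```text
t 11.45 pos [0.4553 0.0153 0.1543] w 0.0655 F [ 0.  -0.1 -4.3] -> d [-0.22  4.52 -2.31] r [ 0.02  0.01 -0.02]
```

>>> arm_command(plan=[[[0, 0.4, -0.2, 0, 0, 0], [0, 1.1, -0.55, 0, 0, 0], [0, 2.1, -1.05, 0, 0, 0], [0, 3.2, -1.6, 0, 0, 0], [0, 4, -2.05, 0, 0, 0], [0, 4.45, -2.27, 0, 0, 0], [0, 4.52, -2.31, 0, 0, 0], [0, 4.52, -2.31, 0, 0, 0]]])

```text
time_s: 12.25
position: [0.5676, 0.0737, 0.1519]
tool_rot: [[-0.002, 1.0, 0.003], [0.0, 0.003, -1.0], [-1.0, -0.002, -0.0]]
ft_force: [-0.8, -0.8, -5.0]
grip_width: 0.0657
```

Run:
```python
from look import *
s=sensors.observe()
p=s["position"]
look([p[0],p[1],p[2]+.011],.034,"pics/w5.png")
move([.5682,.0733,.057],0)
b=get_image("top")["img"][...,::-1];a=cv2.imread("pics/w5.png")
c=get_image("side")["img"][...,::-1]
cv2.imwrite("pics/w5.png",np.hstack([cv2.resize(a,(400,300)),cv2.resize(c[110:290,220:400],(400,400))[50:350]]))
```

```text
pred centre px [253.4 302.6]
t 12.3 pos [0.5673 0.0734 0.1523] w 0.0655 F [-1.1 -0.6 -5.6] -> d [3.81 0.04 0.01] r [ 0.02 -0.    0.02]
```

View pics/w5.png

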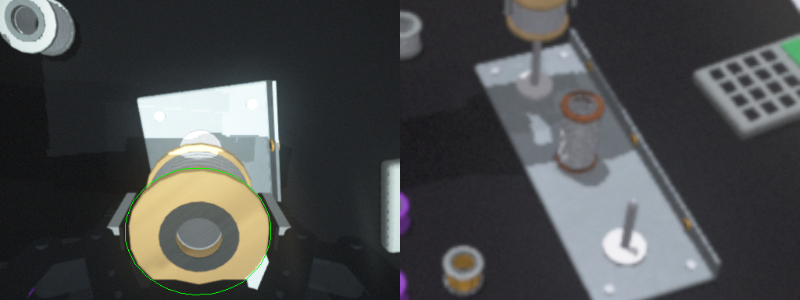

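The broad reel is level and in line above the left spindle, and the tall reel is fully down. Lowering.

>>> arm_command(plan=[[[0.4, 0.04, 0, 0, 0, 0], [1.1, 0.04, 0, 0, 0, 0], [1.9, 0.04, 0, 0, 0, 0], [2.7, 0.04, 0, 0, 0, 0], [3.3, 0.04, 0, 0, 0, 0], [3.55, 0.04, 0, 0, 0, 0], [3.7, 0.04, 0, 0, 0, 0], [3.75, 0.04, 0, 0, 0, 0], [3.75, 0.04, 0, 0, 0, 0]]])

```text
time_s: 13.3
position: [0.5691, 0.0733, 0.0598]
tool_rot: [[0.001, 1.0, 0.002], [-0.0, 0.002, -1.0], [-1.0, 0.001, 0.0]]
ft_force: [0.2, 0.4, -3.6]
grip_width: 0.0653
```

>>> arm_command(plan=[[[0.04, 0, 0, 0, 0, 0], [0.08, 0, 0, 0, 0, 0], [0.12, 0, 0, 0, 0, 0], [0.12, 0, 0, 0, 0, 0]]])

```text
time_s: 13.7
position: [0.5692, 0.0734, 0.0579]
tool_rot: [[0.002, 1.0, 0.003], [-0.0, 0.003, -1.0], [-1.0, 0.002, 0.0]]
ft_force: [-3.6, -0.8, 7.5]
grip_width: 0.0655
```

>>> arm_command(plan=[[[0.02, 0, 0, 0, 0, 0], [0.02, 0, 0, 0, 0, 0], [0, 0, 0, 0, 0, 0], [0, 0, 0, 0, 0, 0], [0, 0, 0, 0, 0, 0]]], jaw=0)

```text
time_s: 14.2
position: [0.5689, 0.0734, 0.0563]
tool_rot: [[0.0, 1.0, 0.002], [-0.0, 0.002, -1.0], [-1.0, 0.0, 0.0]]
ft_force: [-0.4, -0.7, 0.3]
grip_width: 0.0853
```

>>> arm_command(plan=[[[-0.6, 0, 0, 0, 0, 0], [-1.4, 0, 0, 0, 0, 0], [-2.6, 0, 0, 0, 0, 0], [-3.6, 0, 0, 0, 0, 0], [-4.6, 0, 0, 0, 0, 0], [-5.4, 0, 0, 0, 0, 0], [-5.4, 0, 0, 0, 0, 0]]])

```text
time_s: 14.9
position: [0.5698, 0.0734, 0.1939]
tool_rot: [[0.005, 1.0, 0.003], [-0.0, 0.003, -1.0], [-1.0, 0.005, 0.0]]
ft_force: [1.5, 0.5, 0.1]
grip_width: 0.0854
```

Run:
```python
from h import *
move([.4821,.369,.19],0)
```

```text
t 14.9 pos [0.5698 0.0734 0.1939] w 0.0854 F [1.5 0.5 0.1] -> d [  0.13  -3.48 -11.83] r [ 0.02  0.   -0.05]
```

>>> arm_command(plan=[[[0, -0.2, -0.8, 0, 0, 0], [0, -0.6, -2.2, 0, 0, 0], [0, -1.1, -3.9, 0, 0, 0], [0, -1.65, -5.7, 0, 0, 0], [0, -2.2, -7.5, 0, 0, 0], [0, -2.7, -9.2, 0, 0, 0], [0.1, -3.1, -10.6, 0, 0, 0], [0.1, -3.4, -11.5, 0, 0, 0], [0.1, -3.48, -11.83, 0, 0, 0], [0.1, -3.48, -11.83, 0, 0, 0]]])

```text
time_s: 15.9
position: [0.4808, 0.3693, 0.1878]
tool_rot: [[-0.001, 1.0, 0.004], [-0.001, 0.004, -1.0], [-1.0, -0.001, 0.001]]
ft_force: [-0.3, -0.3, -0.0]
grip_width: 0.0851
```

Run:
```python
from look import *
look([.4821,.369,.04],.029,"pics/w6.png")
move([.4821,.369,.035],0)
a=cv2.imread("pics/w6.png");c=get_image("side")["img"][...,::-1]
cv2.imwrite("pics/w6.png",np.hstack([a,cv2.resize(c[130:258,240:368],(384,384))[:,:280]]))
```

```text
pred centre px [255.8 186.8]
t 15.95 pos [0.4812 0.3684 0.1881] w 0.0855 F [-0.4  0.1  0.4] -> d [ 6.12  0.04 -0.03] r [0.02 0.01 0.01]
```

View pics/w6.png

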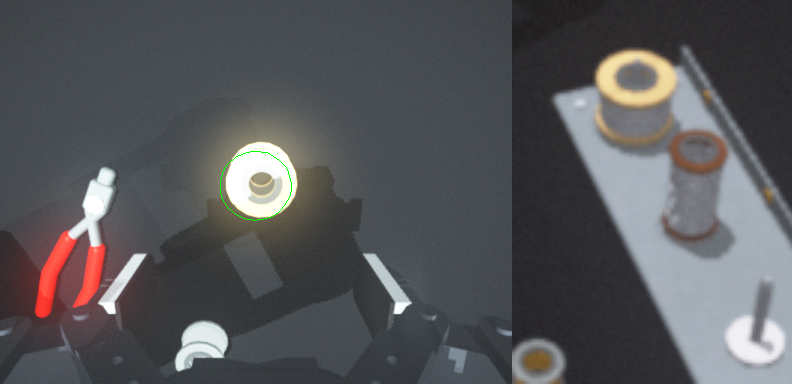

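The wrist view shows the second reel's bore at (262,184) against a predicted (256,187), so I correct by +5 mm in x and +2 mm in y. The side crop shows the broad and tall reels seated.

>>> arm_command(plan=[[[0.8, 0.2, -0.11, 0, 0, 0], [2, 0.22, -0.11, 0, 0, 0], [3.4, 0.22, -0.11, 0, 0, 0], [4.6, 0.22, -0.11, 0, 0, 0], [5.5, 0.22, -0.11, 0, 0, 0], [6, 0.22, -0.11, 0, 0, 0], [6.1, 0.22, -0.11, 0, 0, 0], [6.1, 0.22, -0.11, 0, 0, 0]]])

```text
time_s: 16.8
position: [0.4872, 0.3713, 0.0369]
tool_rot: [[0.001, 1.0, 0.002], [0.0, 0.002, -1.0], [-1.0, 0.001, -0.0]]
ft_force: [-0.2, 0.6, -0.1]
grip_width: 0.0856
```

>>> arm_command(plan=[[[0, 0, 0, 0, 0, 0], [0, 0, 0, 0, 0, 0], [0, 0, 0, 0, 0, 0], [0, 0, 0, 0, 0, 0], [0, 0, 0, 0, 0, 0], [0, 0, 0, 0, 0, 0], [0, 0, 0, 0, 0, 0]]], jaw=1, newtons=60)

```text
time_s: 17.5
position: [0.4869, 0.3718, 0.0381]
tool_rot: [[0.002, 1.0, 0.003], [0.001, 0.003, -1.0], [-1.0, 0.002, -0.001]]
ft_force: [-3.2, -1.7, 9.6]
grip_width: 0.0555
```

>>> arm_command(plan=[[[-0.2, 0, 0, 0, 0, 0], [-0.6, 0, 0, 0, 0, 0], [-1.2, 0, 0, 0, 0, 0], [-2, 0, 0, 0, 0, 0], [-2.8, 0, 0, 0, 0, 0], [-3.8, 0, 0, 0, 0, 0], [-4.8, 0, 0, 0, 0, 0], [-5.6, 0, 0, 0, 0, 0], [-6, 0, 0, 0, 0, 0], [-6, 0, 0, 0, 0, 0]]])

```text
time_s: 18.5
position: [0.4868, 0.3718, 0.1876]
tool_rot: [[0.002, 1.0, 0.002], [0.001, 0.002, -1.0], [-1.0, 0.002, -0.001]]
ft_force: [0.5, -0.8, -5.0]
grip_width: 0.0549
```

Run:
```python
from h import *
move([.6014,-.1751,.185],0)
```

```text
t 18.5 pos [0.4868 0.3718 0.1876] w 0.0549 F [ 0.5 -0.8 -5. ] -> d [ 0.09  4.53 21.89] r [ 0.02 -0.01 -0.02]
```

>>> arm_command(plan=[[[0, 0.1, 0.6, 0, 0, 0], [0, 0.35, 1.7, 0, 0, 0], [0, 0.65, 3.2, 0, 0, 0], [0, 1, 4.9, 0, 0, 0], [0, 1.4, 6.7, 0, 0, 0], [0, 1.75, 8.5, 0, 0, 0], [0, 2.1, 10.3, 0, 0, 0], [0, 2.5, 12.1, 0, 0, 0], [0, 2.85, 13.9, 0, 0, 0], [0, 3.2, 15.6, 0, 0, 0]]])

```text
time_s: 19.5
position: [0.5668, -0.0208, 0.1851]
tool_rot: [[-0.002, 1.0, 0.002], [0.0, 0.002, -1.0], [-1.0, -0.002, -0.0]]
ft_force: [1.3, 1.2, -4.9]
grip_width: 0.0552
```

>>> arm_command(plan=[[[0, 0.3, 1.6, 0, 0, 0], [0, 0.6, 3, 0, 0, 0], [0, 0.9, 4.3, 0, 0, 0], [0, 1.15, 5.4, 0, 0, 0], [0, 1.28, 6.05, 0, 0, 0], [0, 1.33, 6.29, 0, 0, 0], [0, 1.33, 6.29, 0, 0, 0], [0, 1.33, 6.29, 0, 0, 0]]])

```text
time_s: 20.3
position: [0.6009, -0.1741, 0.1861]
tool_rot: [[-0.001, 1.0, 0.003], [0.001, 0.003, -1.0], [-1.0, -0.001, -0.001]]
ft_force: [-0.0, 0.6, -3.7]
grip_width: 0.0552
```

Run:
```python
from look import *
p=sensors.observe()["position"]
look([p[0],p[1],p[2]+.002],.029,"pics/w7.png")
move([.6014,-.1751,.055],0)
```

```text
pred centre px [253.6 289. ]
t 20.35 pos [ 0.601  -0.174   0.1863] w 0.0549 F [-0.2 -0.3 -4.2] -> d [5.25 0.02 0.05] r [ 0.04 -0.    0.  ]
```

View pics/w7.png

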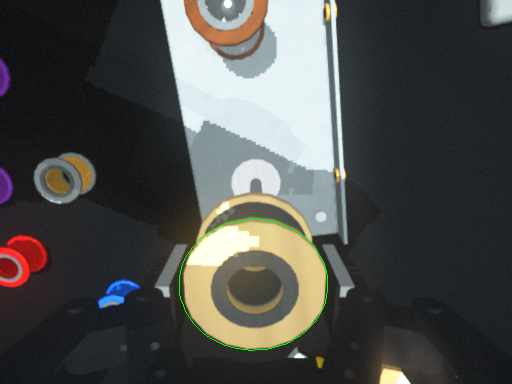

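The second reel matches the projected ring and is centred on the right spindle's seat at (257,180). Lowering.

>>> arm_command(plan=[[[0.6, 0.02, 0.04, 0, 0, 0], [1.5, 0.02, 0.05, 0, 0, 0], [2.5, 0.02, 0.05, 0, 0, 0], [3.5, 0.02, 0.05, 0, 0, 0], [4.3, 0.02, 0.05, 0, 0, 0], [4.8, 0.02, 0.05, 0, 0, 0], [5.05, 0.02, 0.05, 0, 0, 0], [5.12, 0.02, 0.05, 0, 0, 0], [5.12, 0.02, 0.05, 0, 0, 0]]])

```text
time_s: 21.25
position: [0.6021, -0.1765, 0.059]
tool_rot: [[0.001, 1.0, 0.003], [-0.001, 0.003, -1.0], [-1.0, 0.001, 0.001]]
ft_force: [-0.0, 0.5, -4.1]
grip_width: 0.0554
```

>>> arm_command(plan=[[[0.04, 0, 0, 0, 0, 0], [0.08, 0, 0, 0, 0, 0], [0.08, 0, 0, 0, 0, 0]]])

```text
time_s: 21.55
position: [0.6018, -0.1766, 0.0566]
tool_rot: [[0.0, 1.0, 0.002], [-0.0, 0.002, -1.0], [-1.0, 0.0, 0.0]]
ft_force: [-0.6, 0.2, -4.6]
grip_width: 0.0554
```

>>> arm_command(plan=[[[0.04, 0, 0, 0, 0, 0], [0.08, 0, 0, 0, 0, 0], [0.08, 0, 0, 0, 0, 0]]])

```text
time_s: 21.85
position: [0.6018, -0.1767, 0.0562]
tool_rot: [[0.001, 1.0, 0.003], [-0.001, 0.003, -1.0], [-1.0, 0.001, 0.001]]
ft_force: [-4.6, 1.5, 9.8]
grip_width: 0.0552
```

>>> arm_command(plan=[[[0, 0, 0, 0, 0, 0], [0, 0, 0, 0, 0, 0], [0, 0, 0, 0, 0, 0], [0, 0, 0, 0, 0, 0], [0, 0, 0, 0, 0, 0]]], jaw=0)

```text
time_s: 22.35
position: [0.6017, -0.1766, 0.0542]
tool_rot: [[-0.0, 1.0, 0.003], [0.0, 0.003, -1.0], [-1.0, -0.0, -0.0]]
ft_force: [0.2, 0.9, 0.2]
grip_width: 0.0855
```

>>> arm_command(plan=[[[-0.6, 0, 0, 0, 0, 0], [-1.4, 0, 0, 0, 0, 0], [-2.6, 0, 0, 0, 0, 0], [-3.6, 0, 0, 0, 0, 0], [-4.6, 0, 0, 0, 0, 0], [-5.4, 0, 0, 0, 0, 0], [-5.6, 0, 0, 0, 0, 0]]])

```text
time_s: 23.05
position: [0.6023, -0.1768, 0.1966]
tool_rot: [[0.004, 1.0, 0.003], [-0.002, 0.003, -1.0], [-1.0, 0.004, 0.002]]
ft_force: [0.1, -0.0, -1.0]
grip_width: 0.0856
```

Run:
```python
from h import *
move([.4245,.1864,.19],0)
```

```text
t 23.05 pos [ 0.6023 -0.1768  0.1966] w 0.0856 F [ 0.1 -0.  -1. ] -> d [  0.21  -7.08 -14.55] r [ 0.02  0.02 -0.03]
```

>>> arm_command(plan=[[[0, -0.4, -0.8, 0, 0, 0], [0, -1.2, -2.4, 0, 0, 0], [0, -2.1, -4.2, 0, 0, 0], [0, -3, -6.1, 0, 0, 0], [0, -3.9, -8, 0, 0, 0], [0, -4.8, -9.9, 0, 0, 0], [0, -5.7, -11.7, 0, 0, 0], [0.1, -6.5, -13.3, 0, 0, 0], [0.2, -7, -14.3, 0, 0, 0], [0.2, -7.08, -14.55, 0, 0, 0]]])

```text
time_s: 24.05
position: [0.4216, 0.189, 0.1884]
tool_rot: [[-0.002, 1.0, 0.006], [-0.0, 0.006, -1.0], [-1.0, -0.002, 0.0]]
ft_force: [0.5, -0.6, -0.0]
grip_width: 0.0856
```

>>> arm_command(plan=[[[0, 0, 0, 0, 0, 0], [0, 0, 0, 0, 0, 0]]])

```text
time_s: 24.25
position: [0.4244, 0.186, 0.189]
tool_rot: [[-0.0, 1.0, 0.002], [-0.0, 0.002, -1.0], [-1.0, -0.0, 0.0]]
ft_force: [0.2, 1.1, 1.2]
grip_width: 0.0855
```

Run:
```python
from look import *
look([.4245,.1864,.036],.025,"pics/w8.png")
move([.4245,.1864,.034],0)
a=cv2.imread("pics/w8.png");c=get_image("side")["img"][...,::-1]
cv2.imwrite("pics/w8.png",np.hstack([a,cv2.resize(c[150:278,240:368],(384,384))[:,:280]]))
```

```text
pred centre px [254.2 184.5]
t 24.3 pos [0.4245 0.1858 0.1891] w 0.0853 F [ 0.5  1.  -0.5] -> d [ 6.2   0.   -0.02] r [0.01 0.   0.  ]
```

View pics/w8.png

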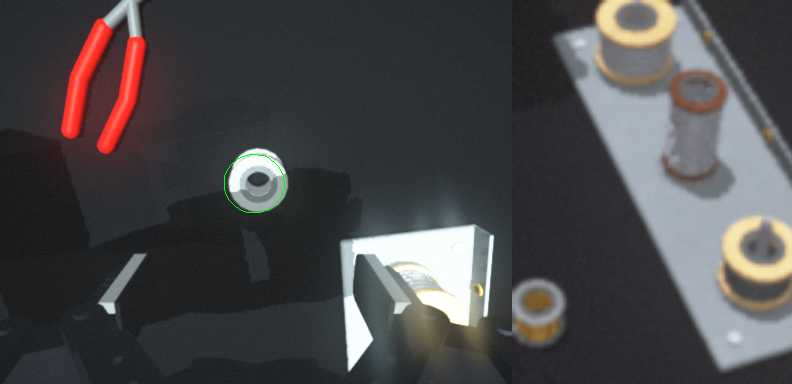

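The second reel is seated, with the rod showing in its bore. The medium reel's bore is at (258,182), about 3 mm towards +x and 1.5 mm towards +y of the prediction. It is the wider of the two grey reels and has bright wire.

>>> arm_command(plan=[[[0.8, 0.12, -0.07, 0, 0, 0], [2, 0.12, -0.07, 0, 0, 0], [3.4, 0.12, -0.07, 0, 0, 0], [4.7, 0.12, -0.07, 0, 0, 0], [5.6, 0.12, -0.07, 0, 0, 0], [6.1, 0.12, -0.07, 0, 0, 0], [6.25, 0.12, -0.07, 0, 0, 0], [6.25, 0.12, -0.07, 0, 0, 0]]])

```text
time_s: 25.15
position: [0.4272, 0.1879, 0.0329]
tool_rot: [[-0.001, 1.0, 0.001], [-0.0, 0.001, -1.0], [-1.0, -0.001, 0.0]]
ft_force: [1.2, -0.6, -0.2]
grip_width: 0.0852
```

>>> arm_command(plan=[[[0, 0, 0, 0, 0, 0], [0, 0, 0, 0, 0, 0], [0, 0, 0, 0, 0, 0], [0, 0, 0, 0, 0, 0], [0, 0, 0, 0, 0, 0], [0, 0, 0, 0, 0, 0], [0, 0, 0, 0, 0, 0]]], jaw=1, newtons=50)

```text
time_s: 25.85
position: [0.4273, 0.1886, 0.0343]
tool_rot: [[0.002, 1.0, 0.003], [0.0, 0.003, -1.0], [-1.0, 0.002, -0.0]]
ft_force: [-1.5, -2.3, 10.9]
grip_width: 0.0476
```

>>> arm_command(plan=[[[-0.2, 0, 0, 0, 0, 0], [-0.6, 0, 0, 0, 0, 0], [-1.2, 0, 0, 0, 0, 0], [-2, 0, 0, 0, 0, 0], [-2.8, 0, 0, 0, 0, 0], [-3.6, 0, 0, 0, 0, 0], [-4.4, 0, 0, 0, 0, 0], [-4.8, 0, 0, 0, 0, 0], [-5, 0, 0, 0, 0, 0]]])

```text
time_s: 26.75
position: [0.4269, 0.1886, 0.1591]
tool_rot: [[0.001, 1.0, 0.003], [0.0, 0.003, -1.0], [-1.0, 0.001, -0.0]]
ft_force: [-0.5, -0.1, -2.6]
grip_width: 0.0474
```

Run:
```python
from h import *
move([.5685,.0735,.16],0)
```

```text
t 26.75 pos [0.4269 0.1886 0.1591] w 0.0474 F [-0.5 -0.1 -2.6] -> d [-0.03  5.65  4.62] r [ 0.02 -0.   -0.01]
```

>>> arm_command(plan=[[[0, 0.4, 0.3, 0, 0, 0], [0, 1.2, 1, 0, 0, 0], [0, 2.3, 1.9, 0, 0, 0], [0, 3.5, 2.9, 0, 0, 0], [0, 4.6, 3.75, 0, 0, 0], [0, 5.3, 4.3, 0, 0, 0], [0, 5.6, 4.57, 0, 0, 0], [0, 5.65, 4.62, 0, 0, 0], [0, 5.65, 4.62, 0, 0, 0]]])

```text
time_s: 27.65
position: [0.5677, 0.0736, 0.1575]
tool_rot: [[-0.001, 1.0, 0.003], [0.0, 0.003, -1.0], [-1.0, -0.001, -0.0]]
ft_force: [0.8, 0.2, -1.3]
grip_width: 0.0477
```

Run:
```python
from look import *
p=sensors.observe()["position"]
look([p[0],p[1],p[2]+.002],.025,"pics/w9.png")
move([.5685,.0735,.1015],0)
```

```text
pred centre px [253.5 288.9]
t 27.7 pos [0.5676 0.0739 0.1578] w 0.0475 F [-0.4  0.5 -1.4] -> d [2.25 0.04 0.02] r [ 0.03 -0.    0.01]
```

View pics/w9.png

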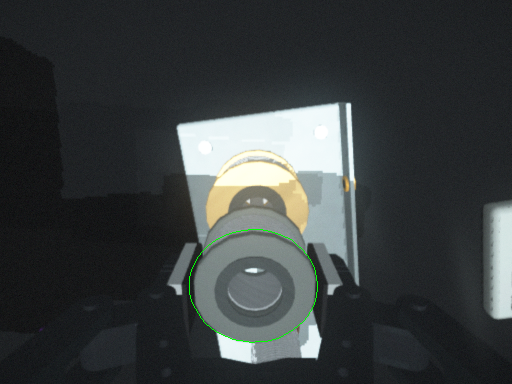

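The medium reel is centred over the broad reel's bore, with the rod at (257,200). Lowering.

>>> arm_command(plan=[[[0.3, 0.04, 0.02, 0, 0, 0], [0.8, 0.04, 0.02, 0, 0, 0], [1.3, 0.04, 0.02, 0, 0, 0], [1.7, 0.04, 0.02, 0, 0, 0], [1.95, 0.04, 0.02, 0, 0, 0], [2.1, 0.04, 0.02, 0, 0, 0], [2.15, 0.04, 0.02, 0, 0, 0], [2.15, 0.04, 0.02, 0, 0, 0]]])

```text
time_s: 28.5
position: [0.5695, 0.0728, 0.1044]
tool_rot: [[0.0, 1.0, 0.002], [-0.0, 0.002, -1.0], [-1.0, 0.0, 0.0]]
ft_force: [0.1, 0.5, -1.2]
grip_width: 0.0478
```

>>> arm_command(plan=[[[0.04, 0, 0, 0, 0, 0], [0.08, 0, 0, 0, 0, 0], [0.08, 0, 0, 0, 0, 0]]])

```text
time_s: 28.8
position: [0.5695, 0.0728, 0.1026]
tool_rot: [[0.001, 1.0, 0.002], [-0.0, 0.002, -1.0], [-1.0, 0.001, 0.0]]
ft_force: [-0.2, -0.8, -0.7]
grip_width: 0.0475
```

>>> arm_command(plan=[[[0.04, 0, 0, 0, 0, 0], [0.07, 0, 0, 0, 0, 0], [0.07, 0, 0, 0, 0, 0]]])

```text
time_s: 29.1
position: [0.5697, 0.0729, 0.1024]
tool_rot: [[0.002, 1.0, 0.003], [-0.0, 0.003, -1.0], [-1.0, 0.002, 0.0]]
ft_force: [-3.9, -0.3, 12.4]
grip_width: 0.0475
```

>>> arm_command(plan=[[[0, 0, 0, 0, 0, 0], [0, 0, 0, 0, 0, 0], [0, 0, 0, 0, 0, 0], [0, 0, 0, 0, 0, 0], [0, 0, 0, 0, 0, 0]]], jaw=0)

```text
time_s: 29.6
position: [0.5693, 0.0729, 0.1004]
tool_rot: [[-0.0, 1.0, 0.002], [-0.0, 0.002, -1.0], [-1.0, -0.0, 0.0]]
ft_force: [0.4, 0.3, 0.2]
grip_width: 0.0854
```

>>> arm_command(plan=[[[-0.5, 0, 0, 0, 0, 0], [-1.2, 0, 0, 0, 0, 0], [-2, 0, 0, 0, 0, 0], [-2.8, 0, 0, 0, 0, 0], [-3.6, 0, 0, 0, 0, 0], [-3.8, 0, 0, 0, 0, 0], [-3.8, 0, 0, 0, 0, 0]]])

```text
time_s: 30.3
position: [0.5695, 0.0729, 0.1964]
tool_rot: [[0.002, 1.0, 0.002], [-0.0, 0.002, -1.0], [-1.0, 0.002, 0.0]]
ft_force: [-0.2, 0.3, -0.8]
grip_width: 0.0852
```

Run:
```python
from h import *
move([.4337,-.1688,.19],-90)
print(sensors.observe()["q"])
```

```text
t 30.3 pos [0.5695 0.0729 0.1964] w 0.0852 F [-0.2  0.3 -0.8] -> d [ 0.25 -5.46  9.65] r [ 1.502e+01 -1.000e-02 -1.000e-02]
[-4.51626113e+00  2.69403174e+01  7.61893759e+01 -9.59949243e-04
  7.67698310e+01 -4.65751700e+00]
```

>>> arm_command(plan=[[[0, -0.5, 0.9, 1.2, 0, 0], [0, -1.2, 2.1, 2.6, 0, 0], [0, -1.9, 3.4, 4, 0, 0], [0, -2.6, 4.7, 5.4, 0, 0], [0, -3.3, 6, 6.8, 0, 0], [0, -4, 7.2, 8.2, 0, 0], [0, -4.7, 8.4, 9.6, 0, 0], [0.1, -5.2, 9.2, 11, 0, 0], [0.2, -5.46, 9.65, 12.4, 0, 0], [0.2, -5.46, 9.65, 13.8, 0, 0]]])

```text
time_s: 31.3
position: [0.4323, -0.1698, 0.1894]
tool_rot: [[-0.002, 0.119, -0.993], [0.001, -0.993, -0.119], [-1.0, -0.001, 0.002]]
ft_force: [-0.0, -1.1, 0.2]
grip_width: 0.0854
```

>>> arm_command(plan=[[[0, 0, 0, 1.2, 0, 0], [0, 0, 0, 1.2, 0, 0], [0, 0, 0, 1.2, 0, 0]]])

```text
time_s: 31.6
position: [0.4332, -0.1685, 0.19]
tool_rot: [[-0.001, 0.006, -1.0], [0.001, -1.0, -0.006], [-1.0, -0.001, 0.001]]
ft_force: [0.0, 0.3, 0.2]
grip_width: 0.0855
```

Run:
```python
from look import *
look([.4337,-.1688,.03],.02,"pics/w10.png")
move([.4337,-.1688,.03],-90)
a=cv2.imread("pics/w10.png");c=get_image("side")["img"][...,::-1]
cv2.imwrite("pics/w10.png",np.hstack([a,cv2.resize(c[130:258,240:368],(384,384))[:,:280]]))
```

```text
pred centre px [254.1 183.1]
t 31.65 pos [ 0.4333 -0.1685  0.1902] w 0.0856 F [-0.2  0.5  0.8] -> d [ 6.41  0.01 -0.02] r [0.05 0.01 0.  ]
```

View pics/w10.png

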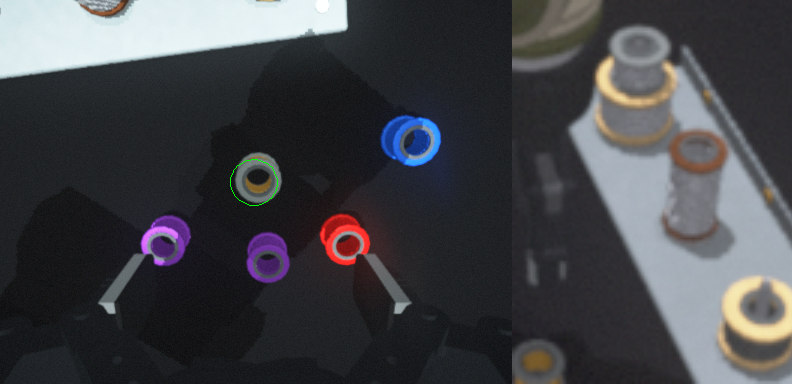

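The medium reel sits on the broad one. The grey and brass small reel is at (258,179), and the blue (415,140), red (346,240) and purple (165,240), (268,258) look-alikes around it are clear of the jaw line. I correct by 3 mm in both axes.

>>> arm_command(plan=[[[0.8, 0.12, -0.12, 0, 0, 0], [2, 0.12, -0.12, 0, 0, 0], [3.4, 0.12, -0.12, 0, 0, 0], [4.7, 0.12, -0.12, 0, 0, 0], [5.6, 0.12, -0.12, 0, 0, 0], [6.1, 0.12, -0.12, 0, 0, 0], [6.3, 0.12, -0.12, 0, 0, 0], [6.3, 0.12, -0.12, 0, 0, 0]]])

```text
time_s: 32.5
position: [0.4364, -0.1716, 0.0328]
tool_rot: [[-0.001, 0.004, -1.0], [0.0, -1.0, -0.004], [-1.0, -0.001, 0.001]]
ft_force: [0.4, 0.5, -0.5]
grip_width: 0.0853
```

>>> arm_command(plan=[[[0, 0, 0, 0, 0, 0], [0, 0, 0, 0, 0, 0], [0, 0, 0, 0, 0, 0], [0, 0, 0, 0, 0, 0], [0, 0, 0, 0, 0, 0], [0, 0, 0, 0, 0, 0], [0, 0, 0, 0, 0, 0], [0, 0, 0, 0, 0, 0]]], jaw=1, newtons=40)

```text
time_s: 33.3
position: [0.4367, -0.1718, 0.0339]
tool_rot: [[0.001, 0.002, -1.0], [-0.001, -1.0, -0.002], [-1.0, 0.001, -0.001]]
ft_force: [-1.4, 1.5, 6.2]
grip_width: 0.0372
```

>>> arm_command(plan=[[[-0.2, 0, 0, 0, 0, 0], [-0.6, 0, 0, 0, 0, 0], [-1.2, 0, 0, 0, 0, 0], [-2, 0, 0, 0, 0, 0], [-2.8, 0, 0, 0, 0, 0], [-3.6, 0, 0, 0, 0, 0], [-4.4, 0, 0, 0, 0, 0], [-4.8, 0, 0, 0, 0, 0], [-5, 0, 0, 0, 0, 0]]])

```text
time_s: 34.2
position: [0.4365, -0.1717, 0.1591]
tool_rot: [[0.001, 0.003, -1.0], [-0.001, -1.0, -0.003], [-1.0, 0.001, -0.001]]
ft_force: [0.3, -0.6, -1.1]
grip_width: 0.0374
```

Run:
```python
from h import *
move([.6016,-.1762,.155],-90)
```

```text
t 34.2 pos [ 0.4365 -0.1717  0.1591] w 0.0374 F [ 0.3 -0.6 -1.1] -> d [ 0.17  0.2  -6.6 ] r [ 0.02 -0.01 -0.01]
```

>>> arm_command(plan=[[[0, 0, -0.4, 0, 0, 0], [0, 0.1, -1.3, 0, 0, 0], [0, 0.17, -2.5, 0, 0, 0], [0, 0.17, -3.9, 0, 0, 0], [0, 0.17, -5.2, 0, 0, 0], [0, 0.17, -6.1, 0, 0, 0], [0, 0.17, -6.5, 0, 0, 0], [0, 0.17, -6.6, 0, 0, 0], [0, 0.17, -6.6, 0, 0, 0], [0, 0.17, -6.6, 0, 0, 0]]])

```text
time_s: 35.2
position: [0.601, -0.1754, 0.1576]
tool_rot: [[-0.001, 0.002, -1.0], [0.001, -1.0, -0.002], [-1.0, -0.001, 0.001]]
ft_force: [-0.7, 0.2, -0.9]
grip_width: 0.0371
```

Run:
```python
from look import *
p=sensors.observe()["position"]
look([p[0],p[1],p[2]-.004],.02,"pics/w11.png")
move([.6015,-.1755,.0915],-90)
```

```text
pred centre px [252.6 282.9]
t 35.25 pos [ 0.6009 -0.1755  0.1579] w 0.0372 F [-0.6  0.8 -0.5] -> d [ 2.66 -0.   -0.02] r [0.02 0.01 0.  ]
```

View pics/w11.png

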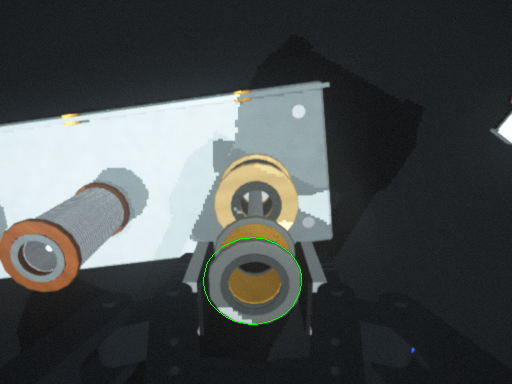

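The small reel is in line over the second reel's bore, with the rod at (256,200). Lowering.

>>> arm_command(plan=[[[0.3, 0, -0.02, 0, 0, 0], [0.8, 0, -0.02, 0, 0, 0], [1.4, 0, -0.02, 0, 0, 0], [2, 0, -0.02, 0, 0, 0], [2.35, 0, -0.02, 0, 0, 0], [2.5, 0, -0.02, 0, 0, 0], [2.55, 0, -0.02, 0, 0, 0], [2.55, 0, -0.02, 0, 0, 0]]])

```text
time_s: 36.05
position: [0.6021, -0.1756, 0.0946]
tool_rot: [[0.001, 0.002, -1.0], [-0.0, -1.0, -0.002], [-1.0, 0.0, -0.001]]
ft_force: [-1.2, 1.0, -0.6]
grip_width: 0.0373
```

>>> arm_command(plan=[[[0.04, 0, 0, 0, 0, 0], [0.08, 0, 0, 0, 0, 0], [0.08, 0, 0, 0, 0, 0]]])

```text
time_s: 36.35
position: [0.602, -0.1755, 0.0924]
tool_rot: [[0.0, 0.002, -1.0], [-0.0, -1.0, -0.002], [-1.0, 0.0, -0.0]]
ft_force: [0.1, 0.6, -1.5]
grip_width: 0.0372
```

>>> arm_command(plan=[[[0.04, 0, 0, 0, 0, 0], [0.06, 0, 0, 0, 0, 0], [0.06, 0, 0, 0, 0, 0]]])

```text
time_s: 36.65
position: [0.6022, -0.1756, 0.0919]
tool_rot: [[0.001, 0.002, -1.0], [-0.001, -1.0, -0.002], [-1.0, 0.001, -0.001]]
ft_force: [-2.3, 1.4, 6.4]
grip_width: 0.0373
```

>>> arm_command(plan=[[[0, 0, 0, 0, 0, 0], [0, 0, 0, 0, 0, 0], [0, 0, 0, 0, 0, 0], [0, 0, 0, 0, 0, 0], [0, 0, 0, 0, 0, 0], [0, 0, 0, 0, 0, 0]]], jaw=0)

```text
time_s: 37.25
position: [0.6019, -0.1755, 0.0908]
tool_rot: [[-0.0, 0.002, -1.0], [0.0, -1.0, -0.002], [-1.0, -0.0, 0.0]]
ft_force: [0.8, 0.4, -0.1]
grip_width: 0.0854
```

>>> arm_command(plan=[[[-0.5, 0, 0, 0, 0, 0], [-1.2, 0, 0, 0, 0, 0], [-2, 0, 0, 0, 0, 0], [-2.8, 0, 0, 0, 0, 0], [-3.8, 0, 0, 0, 0, 0], [-4.8, 0, 1, 0, 0, 0], [-5.4, 0, 2.4, 0, 0, 0], [-5.6, 0, 4, 0, 0, 0], [-5.6, 0, 5, 0, 0, 0], [-5.6, 0, 5, 0, 0, 0]]])

```text
time_s: 38.25
position: [0.4748, -0.1756, 0.2325]
tool_rot: [[0.001, 0.001, -1.0], [-0.001, -1.0, -0.001], [-1.0, 0.001, -0.001]]
ft_force: [0.1, 0.4, 0.2]
grip_width: 0.0857
```

Run:
```python
from look import *
print(sensors.observe()["position"])
a=get_image("wrist")["img"][...,::-1];c=get_image("side")["img"][...,::-1]
cv2.imwrite("pics/w12.png",np.hstack([cv2.resize(a,(400,300)),cv2.resize(c[120:300,200:440],(400,300))]))
```

```text
[ 0.47478412 -0.17561055  0.23247223]
```

View pics/w12.png

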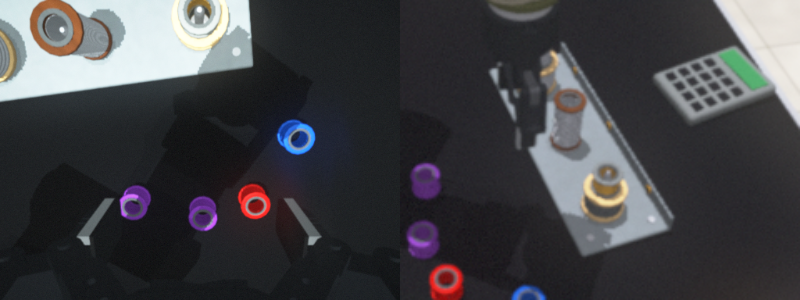

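The small reel is on the second reel with the rod tip showing in its bore, the tall reel is upright in the middle, the left stack is in place, and the look-alikes have not moved.

```bash
python3 -c "
from rig import workorder;print(workorder.close_job())"
```

```text
the job is handed in; nothing more can be done
None
```

The stand is loaded as asked, and the job was handed in at about 38 s of the 136 s allowed. The tall reel went on the middle spindle, then the broad reel on the left, the second-broadest on the right, the medium on the broad and the small on the second.

- **Seating:** each reel was lowered until the wrist force showed contact (about 6 to 16 N), at the height expected for it fully down, and then released.
- **Final views:** the tall reel was upright, the small reel was on the second with the rod tip in its bore, and the gripper was open and clear. The arm partly hid the left stack in that last picture. An earlier side view, taken after the medium reel was released, showed it seated properly.
- **Left alone:** the last wrist view shows the look-alikes still in place. I never went near the cutters or the tape measure, but did not check them again at the end.
- **What disagreed:** for every reel but the tall one, the wrist camera put it 3 to 5 mm from the top-camera estimate, which I corrected before gripping. The finger opening read about 3 mm less than the true reel diameters throughout.

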